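Set the sliding stop on its scribed line and bring the card pack up to it

TASK

Set up the card-cutting guide: press a fingertip on the ribbed rubber strip of the flat aluminium stop bar, firmly but not hard, and slide it out of its housing until its front edge is level with the scribed line on the rails, without running past the line. Then push the pack of cards along the channel until it is felt to bear lightly but squarely on the stop bar (3 to 4 newtons beyond what it takes to slide it), without shoving the bar off the line, and let go. Do not disturb the bottle, the stamp and the eraser beside the guide.

Things in the scene. Friction and masses are not known exactly. Their poses are not given: they have to be found in the camera images.
- guide: Fixed wooden card-cutting guide, 92 (x) x 380 (y) x 54 mm high; origin: centre of its underside, on the desk. A channel 48 mm wide, dark floor 42 mm above the desk, runs along its y axis, open at the -y end, between rails 22 mm wide with tops 54 mm above the desk. A grey housing bridges the channel from y = +111 to +189 mm, its top 66 mm above the desk.
- stop: Flat aluminium stop bar in the channel, 46 x 140 x 12 mm, top flush with the rails (54 mm above the desk) with a ribbed black rubber grip strip 34 x 56 mm from 10 mm behind its front edge, tail always under the housing. Slides only along the guide's y, up to 68 mm out towards -y, with a drag of about 7 N; stays where left. Origin: front (-y) face, on the channel floor.
- stop_edge (a point): Middle of the bar's upper front edge, 54 mm above the desk; axes as the guide's; starts at y = +25 to +40 mm in the guide's frame. The bar is moved by pressing closed fingertips on its rubber strip (30 mm behind this edge, clear of the housing) and dragging: a press of 10 to 18 N holds (fingertips may slip a little), over 25 N is too hard.
- line (a point): The scribed line: dark, 1.2 mm wide, across the guide, on two small white plates, one on each rail top (no step to feel). The point is midway between them over the channel, 54 mm above the desk; axes as the guide's. The bar must come 25 to 65 mm towards -y to reach it.
- pack: Banded pack of plain cards: white block 44 (x) x 70 (y) x 30 mm high with a brown band, 0.14 to 0.28 kg, loose in the channel on its -y side, 2 mm of play either side; sticks up 18 mm over the rails. Origin: centre of its underside; y axis along the channel towards the bar. Sliding it takes about 1 to 4 N.
- pack_front (a point): Middle of the pack's front (+y) face, 12 mm above its underside. It must touch the front face of the stop bar; over 6 N there is too hard.
- glue_bottle: Bystander: glue bottle 31 x 41 x 108 mm high, standing behind the guide; origin under its centre.
- stamp: Bystander: wooden hand stamp 32 x 50 x 66 mm high, standing behind the guide; origin under its centre.
- eraser: Bystander: eraser 23 x 52 x 13 mm, lying on the robot's side of the guide; origin under its centre.
Things that resemble listed ones, but are neither listed nor needed, are in the scene too. Of the things that look like the pack, the larger one is meant.

How it is judged (in metres and radians):
On the way, in this order (a step that is already met when the one before it is completed fails the run):
1. the stop bar's front edge stands on the scribed line, within 2.5 mm, still, with the fingers off the bar and the pack not yet at it (y of stop_edge in the frame of line between -0.0025 and 0.0025 m and linear speed of stop below 0.005 m/s and contact force between the fingers and stop below 0.1 N and y of pack_front in the frame of stop_edge below -0.01 m), for 0.3 s.
2. the pack bears on the stop bar with 1.5 N or more while the bar stays on the line (y of stop_edge in the frame of line between -0.0025 and 0.0025 m and contact force between stop and pack above 1.5 N), for 0.2 s.
At the end, for the whole second after the job is handed in: The stop bar's front edge is within 2.5 mm of the scribed line; the pack lies flat in the channel, square within 0.06 rad, its front face within 2 mm of the bar's; both are still and released (y of stop_edge in the frame of line between -0.0025 and 0.0025 m and y of pack_front in the frame of stop_edge between -0.002 and 0.002 m and z of pack in the frame of guide between 0.039 and 0.045 m and angle between the y axis of pack and the y axis of guide, either way round below 0.06 rad and linear speed of each of pack, stop below 0.005 m/s); the robot touches nothing.
It fails at once if the stop bar is run more than 5 mm past the line (y of stop_edge in the frame of line below -0.005 m).
It fails at once if the stop bar is pressed with more than 25 N (contact force between the fingers and stop above 25 N).
It fails at once if the pack is shoved against the bar with more than 6 N (contact force between stop and pack above 6 N).
It fails at once if the bottle, the stamp or the eraser is moved more than 15 mm (distance of any of glue_bottle, stamp, eraser from where it was at the start of the episode above 0.015 m).
It also fails if it takes over 72 s, if anything falls off the work surface, if the arm or the gripper's body presses on something with over 40 N, if the wrist force passes 120 N, or if a joint passes its speed limit or range.

ROBOT

A 6-joint arm with a two-finger parallel gripper is mounted at the origin on a cart in front of the work surface, level with it; the furniture and walls round the work are solid. World frame = base frame: x ahead of the robot, y to its left, z up, the work surface at z = 0. Lengths are in mm, angles in degrees, forces in N, time in s.
With the tool pointing down it reaches from about 400 to 825 mm from the base axis. Payload 7 kg.
Tool frame: the origin (TCP) lies midway between the tips of the shut fingers; the grasp point (between the pads) lies 19 mm behind it; z points along the fingers, y is the line along which they close (so a half turn about z gives the same grasp; the last joint's range is limited). The gripper opens to 88 mm and grips with 3 to 60 N. Pads are 19 mm wide; open, the fingers measure 130 mm over their backs; the gripper's body (78 mm by 193 mm) begins 47 mm behind the grasp point.
Start: joints at [88.012, 20.546, 0.682, 0, -70.136, -16.507], TCP at [214.134, 640.111, 226.561] pointing down, gripper open.
Joint ranges: [-176.03, 176.03], [-82.01, 121.73], [-58.28, 71.71], [-173.87, 95.51], [-174.79, -0.11], [-173.66, 173.66]. Speed limits (degrees/s): [136.94, 136.94, 172.46, 180, 180, 180].

INTERFACE

Orientations are given as a 3x3 rotation matrix whose columns are the frame's x, y, z axes.
In Python, from station import monitor, imaging, r gives the robot as it stands.
- The arm moves only by the shell command python3 -m crank 'ROWS' [FORCE]. ROWS is JSON, one flat list of numbers, 5 for each row, row after row: the shift along the tool's x, y, z in m, then the turn about the tool's z in rad, then the opening, from -1 (shut) to 1 (fully open). A call has 1 to 5 rows; each row is the pose to reach, as a shift and turn from the pose commanded when the call began, along the tool's axes at that moment; what a row does not reach only later rows make up. A row lasts 1/12 s, in which the tool goes at most 41.7 mm and 7.16 degrees, less where a joint would pass 70% of its speed; a pose out of reach is approached as far as the arm can. A call with a gripper value outside its range is refused whole. The fingers move at their own pace and stop on an object; FORCE is the grip in N (left out, the last holds). Time passes only in rows, so rows that repeat a pose let the fingers close. It gives the time, the measured TCP pose, the force, the opening and the grip force at its end, in the units of the state.
- monitor.get_state(): the state, without advancing time (a new reading comes with each control period).
- imaging.get_image(name): name is "scene" or "top" or "wrist"; returns the picture (384x512x3 uint8, blue, green, red); there is no depth.
- imaging.camera_model(name): a dict with "vertical_fov" (degrees; the focal length in pixels is half the picture's height over the tangent of half this angle, whatever the lens; pixels are square), "cx", "cy" (the principal point, pixels), "pose" (4x4, takes a point from camera to world coordinates). Camera axes: x right, y up, looking along -z (the intrinsics and any distortion apply to the point x, -y, -z); pixel columns grow to the right and rows downward; lengths in mm; the calibration is good to about 2 mm. A picture is of the moment at which its call begins: read the wrist's pose just before it. camera_model takes no time and is no camera call; for the wrist camera it gives the pose at the moment of the call.
- r.finish_job(): hands the job in; it is judged then, once.
The state is a dict: "time_s": time; "q": joint angles; "qd": joint speeds; "joint_efforts": joint torques, N m; "tool_pos": TCP position; "ee_rot": TCP orientation; "contact_force": force on the tool from outside, world axes, zero at the start; "torque": the same for the moment, N m; "opening": opening from 0.0 (shut) to 1.0 (fully open); "grasp_force": force on a finger pad.
Only numpy, scipy, OpenCV 4.12 (cv2) and the standard library are available. Lean on these libraries where they do the work, as an engineer would, in place of code of your own. Each camera call takes 0.05 s, during which the arm holds its last target. There are 200 camera calls.

## Working session

There is one attempt and no reset: what is moved stays moved. The work goes in short steps, Python scripts to look and compute and a shell command to move; the robot and the scene stay as the last step left them, time stands still between calls to the robot, and variables do not carry over. Pictures are saved under pics/ and viewed, at most 13 in all, crops included, and the job is handed in when it is done.

```bash
ls; mkdir -p pics; python3 - <<'E'
from station import monitor, imaging, r
import cv2,json
s=monitor.get_state();print(s)
for n in("scene","top"):
    im=imaging.get_image(n);cv2.imwrite(f"pics/{n}0.png",im)
    m=imaging.camera_model(n);print(n,m)
E
```

```text
pics
{'time_s': 0.0, 'q': array([ 8.80110604e+01,  2.05892748e+01,  6.34482966e-01, -2.08995081e-02,
       -7.01356469e+01, -1.65072795e+01]), 'qd': array([-0.00983875,  0.00140407, -0.07406213, -0.04341336, -0.08583271,
       -0.01902409]), 'joint_efforts': array([-9.36232118e-05, -5.82706690e+01,  2.93049252e+01,  6.99691057e+00,
        7.10588458e-03, -1.45639988e-04]), 'tool_pos': array([213.99985594, 639.66657157, 225.65000586]), 'ee_rot': array([[ 9.48305202e-01, -3.17359554e-01, -3.97636879e-04],
       [-3.17359780e-01, -9.48303917e-01, -1.56557477e-03],
       [ 1.19769499e-04,  1.61083665e-03, -9.99998695e-01]]), 'contact_force': array([-0.70774615, -0.18853966,  0.13747865]), 'torque': array([-0.0200105 ,  0.03157079,  0.05196671]), 'grasp_force': 0.0, 'opening': 1.003856826705083}
scene {'vertical_fov': 50.0871491549616, 'cx': 251.39857893294845, 'cy': 188.42314254101092, 'pose': array([[ 6.10118918e-01,  5.51673814e-01, -5.68692279e-01,
         6.12399602e+01],
       [-7.92254705e-01,  4.16318680e-01, -4.46106758e-01,
        -2.95801818e+02],
       [-9.34819793e-03,  7.22727307e-01,  6.91070077e-01,
         6.71380299e+02],
       [ 0.00000000e+00,  0.00000000e+00,  0.00000000e+00,
         1.00000000e+00]])}
top {'vertical_fov': 46.457002859879346, 'cx': 257.60534871945157, 'cy': 191.89128368424218, 'pose': array([[ 6.84323908e-03,  9.85935462e-01, -1.66986334e-01,
         4.12129892e+02],
       [-9.99930558e-01,  8.34902601e-03,  8.31706950e-03,
         9.70066602e+01],
       [ 9.59426700e-03,  1.66917822e-01,  9.85924130e-01,
         9.37110226e+02],
       [ 0.00000000e+00,  0.00000000e+00,  0.00000000e+00,
         1.00000000e+00]])}
```

View pics/scene0.png

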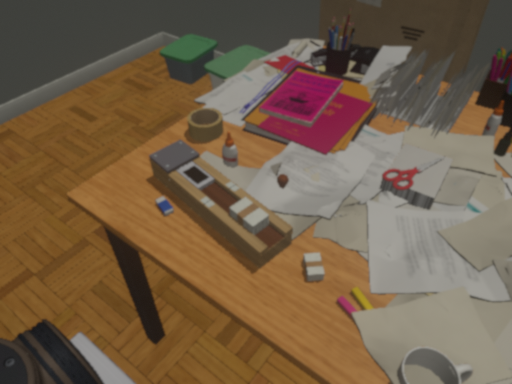

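View pics/top0.png

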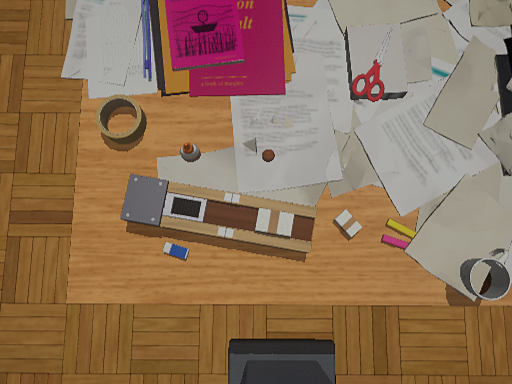

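The scene and top views agree. In the top view:
- The guide has its housing at about (145,200) and its open end at about (310,235).
- The bar with its black strip is at (187,208), and the white line plates are at (231,198) and (226,232).
- There are two candidates for the pack: the banded block in the channel at (275,221), and a smaller block on the desk at (347,224). The larger one, in the channel, fits the description.

I'll enlarge that area to confirm, and measure.

```bash
cat > h.py <<'E'
import numpy as np, cv2
from station import monitor, imaging, r
def cast(m,px,z):
    "pixels (n,2) -> world points on plane z"
    px=np.atleast_2d(px).astype(float); f=192/np.tan(np.radians(m["vertical_fov"]/2)); P=np.asarray(m["pose"])
    d=np.c_[(px[:,0]-m["cx"])/f,-(px[:,1]-m["cy"])/f,-np.ones(len(px))]@P[:3,:3].T
    return P[:3,3]+d*((z-P[2,3])/d[:,2])[:,None]
def proj(m,p):
    f=192/np.tan(np.radians(m["vertical_fov"]/2)); P=np.asarray(m["pose"])
    c=(np.atleast_2d(p)-P[:3,3])@P[:3,:3]
    return np.c_[m["cx"]-f*c[:,0]/c[:,2], m["cy"]+f*c[:,1]/c[:,2]]
E
python3 - <<'E'
from h import *
im=cv2.imread("pics/top0.png"); m=imaging.camera_model("top")
c=im[160:270,115:375]; cv2.imwrite("pics/crop0.png",cv2.resize(c,None,fx=3,fy=3,interpolation=cv2.INTER_CUBIC))
for n,p,z in [("house",(145,200),66),("bar",(187,208),54),("plate+x",(231,198),54),("plate-x",(226,232),54),("pack",(275,221),72),("open end",(310,235),54)]:
    print(n,cast(m,p,z)[0].round(1))
s=monitor.get_state();w=imaging.camera_model("wrist");print(w)
P=w["pose"];R=s["ee_rot"];print("cam in tool",(R.T@(P[:3,3]-s["tool_pos"])).round(1),(R.T@P[:3,:3]).round(3))
E
```

```text
house [541.6 310.7  66. ]
bar [528.1 229.6  54. ]
plate+x [548.9 142.6  54. ]
plate-x [481.  151.3  54. ]
pack [501.6  55.6  72. ]
open end [476.3 -14.4  54. ]
{'vertical_fov': 70.18667082444892, 'cx': 256.0803082437001, 'cy': 192.0035970900794, 'pose': array([[-3.18255197e-01,  9.16612896e-01,  2.41938894e-01,
         2.79233150e+02],
       [-9.48002227e-01, -3.08341550e-01, -7.88496401e-02,
         6.19862149e+02],
       [ 2.32521656e-03, -2.54452918e-01,  9.67082368e-01,
         3.82376827e+02],
       [ 0.00000000e+00,  0.00000000e+00,  0.00000000e+00,
         1.00000000e+00]])}
cam in tool [  68.1   -1.6 -156.6] [[-0.001  0.967  0.255]
 [ 1.     0.001 -0.001]
 [-0.001  0.255 -0.967]]
```

View pics/crop0.png

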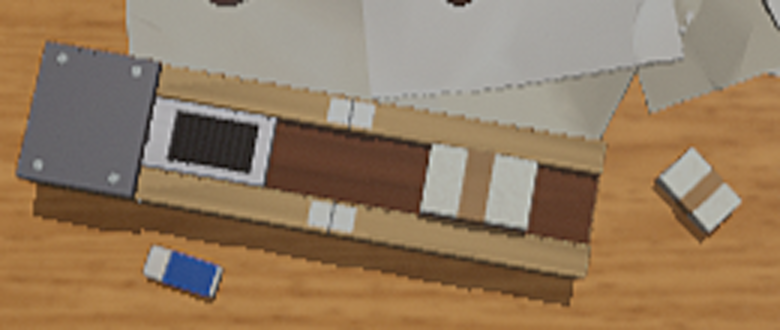

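The crop confirms it: the larger banded block in the channel, at crop (480,187), is the pack, and the loose one at (697,193) is a decoy. Next I'll work out the guide axis and the move to hover over the strip.

```bash
python3 - <<'E'
from h import *
m=imaging.camera_model("top"); C=lambda x,y,z=54: cast(m,(115+x/3,160+y/3),z)[0]
l1,l2=C(350,113),C(332,216); b1,b2=C(276,117),C(267,186)
print("line",l1,l2,"bar",b1,b2)
a=C(160,66)-C(604,143); b=C(137,200)-C(585,276)   # rail outer edges
for v in (a,b): print("axis deg from y",np.degrees(np.arctan2(v[0],v[1])))
L=(l1+l2)/2;B=(b1+b2)/2; v=a+b; v/=np.linalg.norm(v); print("edge ahead of line",(B-L)@v, "lat",np.cross(v,B-L))
t=B+30*v; print("press",t); s=monitor.get_state()
d=s["ee_rot"].T@(np.array([t[0],t[1],200])-s["tool_pos"]); print("shift tool",d)
x=s["ee_rot"][:,0]; print("turn about tool z", np.degrees(np.arctan2(x[1],x[0])-np.arctan2(-v[1],-v[0])), v)
E
```

```text
line [549.56809529 141.27087549  54.        ] [480.99348161 151.95903957  54.        ] bar [546.46665153 190.40175414  54.        ] [500.42166995 195.14499827  54.        ]
axis deg from y 9.479121810896908
axis deg from y 9.159099133315546
edge ahead of line 46.8711348348081 lat [ 0.          0.         -0.58050044]
press [528.30250346 222.37737096  54.        ]
shift tool [430.44947733 295.99842156  26.22469336]
turn about tool z 80.81592967685532 [0.16194476 0.98679983 0.        ]
```

```bash
python3 -m crank '[0.033,0.0227,0.002,0,-1, 0.066,0.0454,0.004,0,-1, 0.099,0.068,0.006,0,-1, 0.132,0.0907,0.008,0,-1, 0.165,0.1134,0.010,0,-1]' 
python3 -m crank '[0.033,0.0227,0.002,0,-1, 0.066,0.0454,0.004,0,-1, 0.099,0.068,0.006,0,-1, 0.132,0.0907,0.008,0,-1, 0.165,0.1134,0.010,0,-1]' >/dev/null
python3 -m crank '[0.033,0.0227,0.002,0,-1, 0.066,0.0454,0.004,0,-1, 0.1,0.069,0.006,0,-1]' >/dev/null
python3 -m crank '[0,0,0,0.12,-1, 0,0,0,0.24,-1, 0,0,0,0.36,-1, 0,0,0,0.48,-1, 0,0,0,0.6,-1]' >/dev/null
python3 -m crank '[0,0,0,0.12,-1, 0,0,0,0.24,-1, 0,0,0,0.36,-1, 0,0,0,0.48,-1, 0,0,0,0.6,-1]' >/dev/null
python3 -m crank '[0,0,0,0.12,-1, 0,0,0,0.21,-1, 0,0,0,0.21,-1, 0,0,0,0.21,-1]'
python3 - <<'E'
from h import *
w=imaging.camera_model("wrist");im=imaging.get_image("wrist");cv2.imwrite("pics/w1.png",im)
s=monitor.get_state();np.save("w1.npy",w["pose"]);print(s["tool_pos"],s["ee_rot"].round(4),s["contact_force"],s["q"].round(1))
E
```

```text
time_s: 0.52
tool_pos: [335.2, 478.4, 216.1]
ee_rot: [[0.949, -0.317, -0.0], [-0.317, -0.949, -0.001], [-0.0, 0.001, -1.0]]
contact_force: [0.7, 1.1, 1.5]
opening: 0.684
grasp_force: 0.0
time_s: 2.35
tool_pos: [527.9, 223.1, 200.3]
ee_rot: [[-0.158, -0.987, -0.0], [-0.987, 0.158, -0.0], [0.0, 0.0, -1.0]]
contact_force: [-0.1, 0.2, -0.3]
opening: 0.007
grasp_force: 0.0
[527.95540637 223.10635256 200.33241136] [[-1.581e-01 -9.874e-01 -4.000e-04]
 [-9.874e-01  1.581e-01 -2.000e-04]
 [ 3.000e-04  4.000e-04 -1.000e+00]] [-0.17240771 -0.26051596  0.12790572] [ 42.5  12.1 -14.6  -0.  -63.3 -51.5]
```

View pics/w1.png

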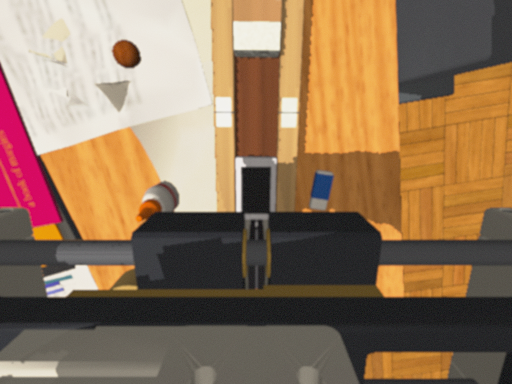

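The wrist view shows:
- the bar's front edge at row ~157, columns 237–276
- the scribed line at row ~112 on plates at columns ~224 and ~290
- the pack's front at row ~55
- the fingertips below the strip

I'll measure these to sub-pixel accuracy.

```bash
cat >> h.py <<'E'
def look(name,rows=None):
    """wrist picture -> edge & line (world), with the guide's axis; uses white plates, dark line, bar edge"""
    w=imaging.camera_model("wrist"); s=monitor.get_state(); im=imaging.get_image("wrist"); cv2.imwrite(f"pics/{name}.png",im)
    return meas(im,w,s)
def meas(im,w,s,v=np.array([0.158,0.987,0])):
    g=cv2.cvtColor(im,cv2.COLOR_BGR2GRAY).astype(float)
    hsv=cv2.cvtColor(im,cv2.COLOR_BGR2HSV)
    white=((hsv[...,1]<45)&(hsv[...,2]>190)).astype(np.uint8)
    n,lab,st,ce=cv2.connectedComponentsWithStats(white)
    blobs=[(tuple(st[i]),tuple(ce[i].round(1))) for i in range(1,n) if st[i,4]>25 and 195<ce[i,0]<320]
    return dict(g=g,blobs=blobs,w=w,s=s)
E
python3 - <<'E'
from h import *
im=cv2.imread("pics/w1.png"); w=imaging.camera_model("wrist"); s=monitor.get_state(); d=meas(im,w,s)
for b in d["blobs"]: print(b)
g=d["g"]
print("L",g[92:132,220:230].mean(1).round().astype(int)); print("R",g[92:132,285:295].mean(1).round().astype(int)); print("E",g[145:170,242:270].mean(1).round().astype(int))
for r_ in (100,125,140): print(r_,g[r_,205:310].round().astype(int))
print("packfront",g[40:70,242:272].mean(1).round().astype(int))
E
```

```text
((np.int32(233), np.int32(22), np.int32(48), np.int32(29), np.int32(1316)), (np.float64(256.5), np.float64(35.4)))
((np.int32(216), np.int32(97), np.int32(16), np.int32(30), np.int32(449)), (np.float64(223.1), np.float64(111.5)))
((np.int32(281), np.int32(98), np.int32(16), np.int32(29), np.int32(431)), (np.float64(288.7), np.float64(112.0)))
((np.int32(235), np.int32(158), np.int32(11), np.int32(54), np.int32(304)), (np.float64(238.3), np.float64(181.8)))
L [188 187 187 188 202 228 240 242 242 241 241 241 241 241 241 241 242 242
 239 223 215 232 241 242 241 242 241 241 241 241 241 241 242 240 231 208
 188 185 186 185]
R [187 186 187 186 192 213 232 238 239 239 238 239 239 239 239 239 239 240
 239 230 211 219 237 240 240 239 239 238 239 239 239 239 239 239 234 219
 194 185 185 185]
E [ 86  87  87  86  87  87  87  87  86  80  75  85 108 129 138 141 140 142
 145 149 145 121  77  38  27]
100 [235 234 235 236 234 228 218 212 204 195 218 236 241 241 241 241 242 241
 242 241 241 242 242 242 242 235 216 180 136  84  56  54  59  77  88  90
  89  84  84  83  84  85  86  89  91  91  93  94  90
[... 523 characters left out ...]
8
 102 139 174 199 225 236 239 239 238 238 238 239 239 239 238 238 240 239
 232 215 182 148 116 104 104 105 105 103 106 123 155 176 181]
140 [227 228 229 228 227 227 228 226 225 215 191 184 184 186 190 187 187 184
 183 182 183 179 182 185 189 191 195 189 168 124  78  52  51  68  83  88
  88  87  85  84  86  88  88  89  86  91  93  90  96  93  91  93  91  88
  88  86  84  79  77  79  80  87  81  82  87  85  83  81  87  86  83  85
 104 134 149 163 179 187 187 185 185 183 185 182 182 182 182 186 187 193
 194 183 155 116 101 103 107 106 105 112 137 162 174 177 177]
packfront [239 239 238 238 238 238 238 239 238 221 162 112  94  93  93  92  85  79
  79  84  87  88  87  87  87  88  88  87  87  88]
```

```bash
python3 - <<'E'
from h import *
w=imaging.camera_model("wrist"); s=monitor.get_state()
p=cast(w,[(223.5,112.0),(289,112.3),(256,157.0),(223.8,97),(289,98)],54); print(p.round(1))
R=s["ee_rot"]; 
print("tool frame",((p-s["tool_pos"])@R).round(1))
print("tip px",proj(w,s["tool_pos"]), "pack front top",((cast(w,(256.5,50.5),72)-s["tool_pos"])@R).round(1), cast(w,(256.5,50.5),72))
u=p[0]-p[1]; print("guide angle (deg from y)",np.degrees(np.arctan2(-u[1],u[0])))
E
```

```text
[[550.4 143.3  54. ]
 [481.6 154.7  54. ]
 [523.9 196.1  54. ]
 [547.2 128.5  54. ]
 [479.7 140.3  54. ]]
tool frame [[ 75.2 -34.8 146.3]
 [ 74.9  34.9 146.4]
 [ 27.3  -0.3 146.3]
 [ 90.4 -34.  146.3]
 [ 89.3  34.5 146.4]]
tip px [[256.48703596 232.04477266]] pack front top [[130.8   0.3 128.4]] [[506.93033094  94.01910234  72.        ]]
guide angle (deg from y) 9.399812135303963
```

Edge to line is 47.8 mm, and the tool is centred and square to the guide. I'll come down to just above the strip, then feel for contact.

```bash
python3 -m crank '[-0.003,0,0.035,0,-1, -0.003,0,0.07,0,-1, -0.003,0,0.1,0,-1, -0.003,0,0.125,0,-1, -0.003,0,0.135,0,-1]' 10 | sed -n 1,2p
python3 -m crank '[0,0,0.002,0,-1, 0,0,0.004,0,-1, 0,0,0.005,0,-1, 0,0,0.005,0,-1]'|egrep 'time|pos|force'
python3 -m crank '[0,0,0.001,0,-1, 0,0,0.002,0,-1, 0,0,0.002,0,-1]'|egrep 'pos|contact'
python3 -m crank '[0,0,0.001,0,-1, 0,0,0.001,0,-1]'|egrep 'pos|contact'
python3 -m crank '[0,0,0.001,0,-1, 0,0,0.001,0,-1]'|egrep 'pos|contact'
```

```text
time_s: 2.82
tool_pos: [526.7, 224.8, 62.0]
time_s: 3.15
tool_pos: [529.4, 226.8, 62.0]
contact_force: [-0.3, 0.6, 1.5]
grasp_force: 0.0
tool_pos: [528.8, 226.3, 59.1]
contact_force: [0.1, 0.3, 0.4]
tool_pos: [528.6, 226.2, 57.6]
contact_force: [-0.2, -0.3, 0.2]
tool_pos: [528.5, 226.1, 56.4]
contact_force: [0.0, -0.2, 0.3]
```

```bash
for i in 1; do python3 -m crank '[0,0,0.0005,0,-1, 0,0,0.001,0,-1, 0,0,0.001,0,-1]'|egrep 'pos|contact'; done
python3 -m crank '[0,0,0.0005,0,-1, 0,0,0.0005,0,-1]'|egrep 'pos|contact'
python3 -m crank '[0,0,0.0005,0,-1, 0,0,0.0005,0,-1]'|egrep 'pos|contact'
```

```text
tool_pos: [528.5, 226.1, 55.4]
contact_force: [-0.3, -0.1, -0.6]
tool_pos: [528.6, 226.1, 55.0]
contact_force: [-0.7, -0.2, -0.6]
tool_pos: [528.7, 226.2, 54.7]
contact_force: [-0.1, -0.4, -0.0]
```

```bash
python3 -m crank '[0,0,0.0005,0,-1, 0,0,0.0005,0,-1]'|egrep 'pos|contact'
python3 -m crank '[0,0,0.0005,0,-1, 0,0,0.0005,0,-1]'|egrep 'pos|contact'
python3 -m crank '[0,0,0.0005,0,-1, 0,0,0.0005,0,-1]'|egrep 'pos|contact'
```

```text
tool_pos: [528.6, 226.2, 54.6]
contact_force: [-2.0, -0.8, 5.4]
tool_pos: [528.7, 226.2, 54.5]
contact_force: [-4.1, -1.0, 9.8]
tool_pos: [528.7, 226.2, 54.5]
contact_force: [-4.8, -1.7, 13.5]
```

```bash
python3 -m crank '[0.001,0,0,0,-1, 0.002,0,0,0,-1, 0.003,0,0,0,-1, 0.004,0,0,0,-1, 0.005,0,0,0,-1]'|egrep 'time|pos|contact'
python3 -m crank '[0.001,0,0,0,-1, 0.002,0,0,0,-1, 0.003,0,0,0,-1, 0.004,0,0,0,-1, 0.005,0,0,0,-1]'|egrep 'pos|contact'
python3 - <<'E'
from h import *
d=look("w2"); g=d["g"]
for b in d["blobs"]: print(b)
print(proj(d["w"],d["s"]["tool_pos"]))
cv2.imwrite("pics/w2c.png",cv2.resize(cv2.imread("pics/w2.png")[0:260,130:390],None,fx=2.2,fy=2.2))
E
```

```text
time_s: 5.23
tool_pos: [528.4, 223.7, 54.5]
contact_force: [-6.3, 9.0, 10.8]
tool_pos: [527.5, 218.8, 54.6]
contact_force: [-7.1, 8.2, 10.5]
((np.int32(304), np.int32(114), np.int32(30), np.int32(27), np.int32(768)), (np.float64(318.4), np.float64(126.9)))
((np.int32(218), np.int32(185), np.int32(22), np.int32(4), np.int32(67)), (np.float64(227.4), np.float64(186.2)))
[[256.43137452 232.11160558]]
```

View pics/w2c.png

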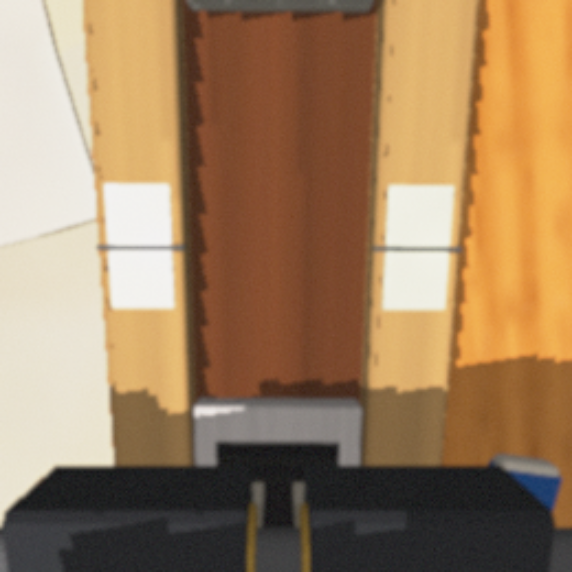

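The crop shows the line at full-image row ~112.7 on both plates and the bar's edge at row ~182. The bar is moving. Now I'll write a repeatable sub-pixel measure of edge minus line.

```bash
cat >> h.py <<'E'
def gap(name):
    "signed distance (mm) of bar's edge short of the line, near-contact wrist view"
    w=imaging.camera_model("wrist"); s=monitor.get_state(); im=imaging.get_image("wrist"); cv2.imwrite(f"pics/{name}.png",im)
    g=cv2.cvtColor(im,cv2.COLOR_BGR2GRAY).astype(float)
    hsv=cv2.cvtColor(im,cv2.COLOR_BGR2HSV); low=hsv[...,1].astype(float)   # saturation: floor high, bar low
    p=[]
    for c0,c1 in ((183,204),(309,330)):
        k=g[:215,c0:c1].mean(1); k=cv2.GaussianBlur(k[:,None],(1,5),0)[:,0]
        W=np.where(g[:215,c0+3:c1-3].min(1)>190)[0]; a,b=W.min()+5,W.max()-5
        d=np.clip(g[:215,c0:c1].mean(1)[a:b].max()-15-g[:215,c0:c1].mean(1)[a:b],0,None); p.append(((c0+c1)/2,a+(d*np.arange(b-a)).sum()/d.sum()))
    sat=low[:215,230:282].mean(1); i=np.where(sat>110)[0]; j=i.max(); e=j+(sat[j]-110)/(sat[j]-sat[j+1])
    q=cast(w,p+[(256,e)],54); R=s["ee_rot"]; t=(q-s["tool_pos"])@R
    print("line rows",[round(x[1],1) for x in p],"edge row",round(e,1),"sat",sat[max(0,j-3):j+5].round().astype(int),"line x",t[:2,0].round(1),"edge x",t[2,0].round(1),"short by",round(t[:2,0].mean()-t[2,0],2))
    return g,low
E
python3 -c "
from h import *
g,l=gap('w3'); print(g[172:196,230:282].mean(1).round())"
python3 -m crank '[0,0.0003,0.0002,0,-1, 0,0.0005,0.0003,0,-1]' |egrep 'pos|contact'
```

```text
line rows [np.float64(112.4), np.float64(113.2)] edge row 179.7 sat [154 156 157 143  93  42  18  12] line x [70.9 70.4] edge x 32.9 short by 37.73
[ 83.  77.  70.  66.  64.  64.  64.  65.  73.  85.  94. 103. 122. 142.
 151. 146. 139. 136. 135. 136. 136. 136. 136. 136.]
tool_pos: [527.5, 218.7, 54.5]
contact_force: [-5.2, 5.1, 12.1]
```

```bash
python3 - <<'E'
s=open("h.py").read()
s=s.replace("    q=cast(w,p+[(256,e)],54)","    bt=(cast(w,(256,e),42)[0]-s['tool_pos'])@s['ee_rot']; k=g[:,230:282].mean(1); a=int(round(e))+1; n=np.argmax(np.diff(k[a:a+9])); G=np.clip(np.diff(k[a:a+9]),0,None)[max(0,n-1):n+2]; e2=a+.5+max(0,n-1)+(G*np.arange(len(G))).sum()/G.sum()\n    q=cast(w,p+[(256,e2)],54)").replace('"edge row",round(e,1)','"edge rows",round(e,1),round(e2,1),"short by bottom",round(((cast(w,p,54)-s["tool_pos"])@s["ee_rot"])[:,0].mean()-bt[0],2)')
open("h.py","w").write(s)
E
python3 -c "
from h import *
gap('w4'); print(monitor.get_state()['contact_force'])"
python3 -m crank '[0.002,0,0,0,-1, 0.004,0,0,0,-1, 0.006,0,0,0,-1, 0.008,0,0,0,-1, 0.01,0,0,0,-1]'|egrep 'time|pos|contact'
python3 -m crank '[0.002,0,0,0,-1, 0.004,0,0,0,-1, 0.006,0,0,0,-1, 0.008,0,0,0,-1, 0.01,0,0,0,-1]'|egrep 'pos|contact'
python3 -c "
from h import *
gap('w5')"
```

```text
line rows [np.float64(112.4), np.float64(113.2)] edge rows 179.6 184.3 short by bottom 40.27 sat [157 156 157 140  91  40  17  13] line x [70.9 70.4] edge x 30.2 short by 40.51
[-5.92990766  5.7189779  12.82152938]
time_s: 6.38
tool_pos: [525.9, 209.1, 54.5]
contact_force: [-6.2, 9.3, 11.1]
tool_pos: [524.2, 199.2, 54.5]
contact_force: [-7.4, 8.9, 12.7]
line rows [np.float64(147.9), np.float64(148.7)] edge rows 179.7 184.3 short by bottom 20.87 sat [157 156 158 144  96  43  17  13] line x [51.5 51. ] edge x 30.2 short by 21.07
```

No slip so far, with 21 mm to go.

```bash
python3 -m crank '[0.002,0,0,0,-1, 0.004,0,0,0,-1, 0.006,0,0,0,-1, 0.008,0,0,0,-1, 0.01,0,0,0,-1]'|egrep 'time|pos|contact'
python3 -m crank '[0.002,0,0,0,-1, 0.004,0,0,0,-1, 0.005,0,0,0,-1, 0.006,0,0,0,-1, 0.006,0,0,0,-1]'|egrep 'pos|contact'
python3 -c "
from h import *
gap('w6')"
```

```text
time_s: 7.27
tool_pos: [522.6, 189.2, 54.5]
contact_force: [-7.6, 8.5, 11.5]
tool_pos: [521.5, 183.1, 54.5]
contact_force: [-6.8, 8.2, 13.1]
line rows [np.float64(nan), np.float64(nan)] edge rows 179.7 184.3 short by bottom nan sat [155 157 159 141  94  43  17  13] line x [nan nan] edge x 30.1 short by nanh.py:32: RuntimeWarning: invalid value encountered in scalar divide
  d=np.clip(g[:215,c0:c1].mean(1)[a:b].max()-15-g[:215,c0:c1].mean(1)[a:b],0,None); p.append(((c0+c1)/2,a+(d*np.arange(b-a)).sum()/d.sum()))
```

```bash
python3 - <<'E'
from h import *
g=cv2.cvtColor(cv2.imread("pics/w6.png"),cv2.COLOR_BGR2GRAY)
for a,b in ((183,204),(309,330)): print(g[140:212,a:b].mean(1).round().astype(int))
cv2.imwrite("pics/w6c.png",cv2.resize(cv2.imread("pics/w6.png")[90:230,150:360],None,fx=3.5,fy=3.5))
E
```

```text
[185 184 185 184 183 184 184 183 183 189 211 231 240 240 240 240 240 240
 240 240 240 240 240 240 240 240 240 240 240 239 240 239 240 241 238 213
 158 159 180 177 163 151 146 146 145 144 142 141 141 141 140 140 140 140
 140 140 140 140 140 138 130 117 108 106 106 106 105 106 106 106 102  83]
[184 184 184 184 184 184 184 184 183 183 190 212 228 234 235 235 235 234
 234 234 234 234 234 234 234 234 234 234 234 234 235 235 235 236 236 223
 174 115 113 137 144 144 142 142 142 142 142 142 141 140 141 141 141 141
 141 140 140 140 140 140 137 128 115 108 106 107 107 106 108 108 103  84]
```

View pics/w6c.png

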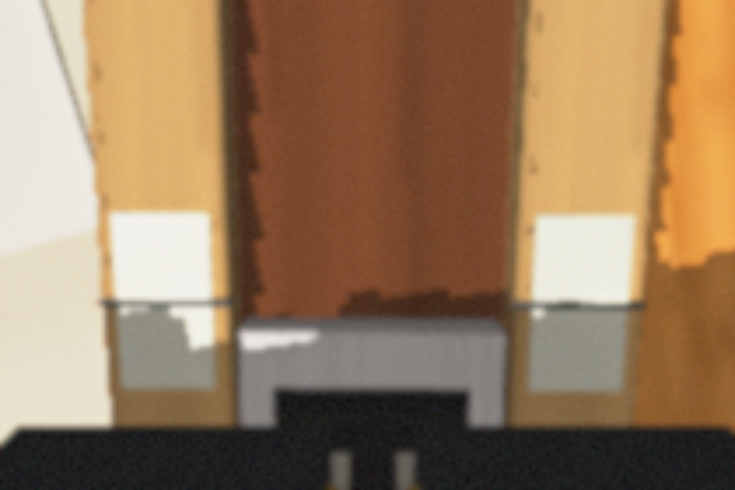

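Line rows are ~176.4 (left) and 177.5 (right), the upper edge is at 184.3, so about 4.3 mm remain. I'll close most of that and look again.

```bash
python3 -m crank '[0.001,0,0,0,-1, 0.002,0,0,0,-1, 0.003,0,0,0,-1, 0.003,0,0,0,-1]'|egrep 'time|pos|contact'
python3 - <<'E'
from h import *
w=imaging.camera_model("wrist"); s=monitor.get_state(); im=imaging.get_image("wrist"); cv2.imwrite("pics/w7.png",im)
g=cv2.cvtColor(im,cv2.COLOR_BGR2GRAY)
for a,b in ((183,187),(200,206),(307,312),(326,330)): print(a,g[174:200,a:b].mean(1).round().astype(int))
print("edge",g[174:196,230:282].mean(1).round().astype(int))
T=lambda px:((cast(w,px,54)-s["tool_pos"])@s["ee_rot"])[:,0].round(2)
print(T([(194,176.4),(320,177.5),(256,184.3)]),"mm per row",T([(256,184),(256,185)]))
E
```

```text
time_s: 8.07
tool_pos: [521.0, 180.1, 54.5]
contact_force: [-8.1, 8.2, 13.3]
183 [238 237 235 213 162 131 106  85 106 128 137 136 134 134 133 133 133 131
 131 129 129 129 128 126 126 125]
200 [240 240 240 240 237 225 193 145 158 194 205 202 193 177 153 144 144 143
 144 143 143 143 144 143 143 142]
307 [234 234 232 214 170 143 127 101  90 115 138 143 143 141 142 141 141 142
 142 141 141 142 142 141 141 142]
326 [232 232 230 214 178 145 125  98  83 108 131 136 136 135 134 133 132 131
 131 130 129 130 128 128 127 125]
edge [ 70  65  64  63  63  64  72  84  92 101 117 137 147 148 145 140 134 133
 133 133 133 133]
[34.9  34.2  30.13] mm per row [30.31 29.71]
```

```bash
python3 -m crank '[0.001,0,0,0,-1, 0.0016,0,0,0,-1, 0.0016,0,0,0,-1]'|egrep 'time|pos|contact'
python3 - <<'E'
from h import *
im=imaging.get_image("wrist"); cv2.imwrite("pics/w8.png",im)
g=cv2.cvtColor(im,cv2.COLOR_BGR2GRAY)
for a,b in ((183,187),(200,206),(307,312),(326,330)): print(a,g[174:200,a:b].mean(1).round().astype(int))
print("edge",g[174:196,230:282].mean(1).round().astype(int))
E
```

```text
time_s: 8.37
tool_pos: [520.7, 178.6, 54.5]
contact_force: [-8.1, 7.9, 12.8]
183 [238 236 224 180 146 136 138 134 118  88  85 110 130 134 133 134 133 132
 131 130 129 130 128 129 126 126]
200 [240 240 240 238 236 231 226 223 212 172 144 174 195 182 157 146 145 144
 146 144 143 143 143 143 144 142]
307 [235 234 222 188 153 142 142 144 138 115  87  92 121 141 143 142 142 143
 142 143 141 143 141 141 142 141]
326 [232 232 226 199 156 138 138 138 134 116  92  91 117 132 135 134 132 132
 132 130 130 129 127 128 127 127]
edge [ 70  65  63  64  63  64  71  84  93 101 120 142 154 155 148 138 134 133
 133 134 133 133]
```

Line mid is at row 184.1 and the edge at 184.4, so they're level to about 0.2 mm. I'll ease off the drag and lift gently.

```bash
python3 -m crank '[-0.0005,0,0,0,-1, -0.0005,0,-0.0005,0,-1, -0.0005,0,-0.001,0,-1, -0.0005,0,-0.002,0,-1, -0.0005,0,-0.004,0,-1]'|egrep 'time|pos|contact'
python3 -m crank '[0,0,-0.003,0,-1, 0,0,-0.008,0,-1, 0,0,-0.018,0,-1, 0,0,-0.03,0,-1, 0,0,-0.035,0,-1]'|egrep 'pos|contact'
python3 -m crank '[0,0,0,0,-1, 0,0,0,0,-1, 0,0,0,0,-1, 0,0,0,0,-1, 0,0,0,0,-1]'|egrep 'time|pos|contact'
python3 - <<'E'
from h import *
w=imaging.camera_model("wrist"); s=monitor.get_state(); im=imaging.get_image("wrist"); cv2.imwrite("pics/w9.png",im); print(s["tool_pos"])
cv2.imwrite("pics/w9c.png",cv2.resize(im[80:230,150:360],None,fx=3.5,fy=3.5))
T=lambda p:proj(w,s["tool_pos"]+s["ee_rot"]@np.array(p))
z=s["tool_pos"][2]-54; c=T([30,-34,z]),T([30,34,z]),T([30,0,z]); print(c)
g=cv2.cvtColor(im,cv2.COLOR_BGR2GRAY); r0=int(c[2][0,1])
print(r0-14)
for k in c:
    q=int(k[0,0]); print(q,g[r0-14:r0+14,q-4:q+5].mean(1).round().astype(int))
E
```

```text
time_s: 8.83
tool_pos: [519.6, 176.4, 56.5]
contact_force: [-0.5, 0.0, 1.2]
tool_pos: [520.8, 177.1, 93.8]
contact_force: [0.3, 0.4, -0.7]
time_s: 9.67
tool_pos: [519.7, 176.6, 91.3]
contact_force: [0.5, -0.1, -0.0]
[519.72304341 176.59046029  91.26083418]
(array([[209.12457807, 172.9614813 ]]), array([[303.52611403, 172.86221683]]), array([[256.32642124, 172.91184793]]))
158
209 [240 240 240 240 240 240 240 240 240 240 238 228 202 162 146 142 124 103
 113 137 146 146 145 145 145 144 144 144]
303 [236 235 235 235 235 235 235 236 236 234 221 186 152 145 145 144 130 103
  99 123 142 146 145 145 145 143 143 144]
256 [ 88  90  90  88  89  88  90  89  89  89  89  89  88  88  87  88  96 125
 184 221 215 180 145 134 135 135 135 135]
```

View pics/w9c.png

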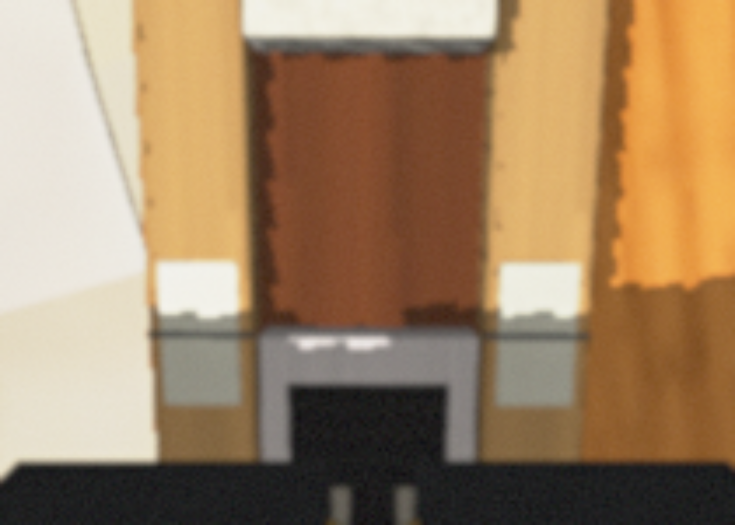

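The line is at rows 175.3 (left) and 175.5 (right), and the bar's edge at ~175.7, so it's on the line within ~0.4 mm. The pack's front is at row ~91, well clear. Now I'll go over the pack to its rear.

```bash
python3 -m crank '[0.01,0,-0.01,0,-1, 0.035,0,-0.02,0,-1, 0.065,0,-0.02,0,-1, 0.095,0,-0.02,0,-1, 0.125,0,-0.02,0,-1]'|egrep 'time|pos|contact'
python3 -m crank '[0.025,0,0,0,-1, 0.045,0,0,0,-1, 0.060,0,0,0,-1, 0.065,0,0,0,-1, 0.065,0,0,0,-1]'|egrep 'pos|contact'
python3 -m crank '[0,0,0,0,-1, 0,0,0,0,-1, 0,0,0,0,-1, 0,0,0,0,-1]'|egrep 'time|pos|contact'
python3 - <<'E'
from h import *
w=imaging.camera_model("wrist"); s=monitor.get_state(); im=imaging.get_image("wrist"); cv2.imwrite("pics/w10.png",im); print(s["tool_pos"])
im=imaging.get_image("top"); cv2.imwrite("pics/t2.png",im); m=imaging.camera_model("top")
a=cv2.imread("pics/w10.png")[90:330,120:392]; b=im[160:270,115:375]
c=np.hstack([cv2.resize(a,(400,353)),np.vstack([cv2.resize(b,(400,169)),cv2.resize(cv2.absdiff(b,cv2.imread("pics/top0.png")[160:270,115:375]),(400,184))])]); cv2.imwrite("pics/c10.png",c)
E
```

```text
time_s: 10.13
tool_pos: [499.3, 52.0, 112.4]
contact_force: [0.9, -0.8, -0.4]
tool_pos: [489.0, -11.9, 112.2]
contact_force: [-0.0, 0.1, -0.1]
time_s: 10.88
tool_pos: [489.5, -10.0, 111.7]
contact_force: [0.9, -1.1, 0.2]
[489.54687719 -10.04511521 111.7334524 ]
```

View pics/c10.png

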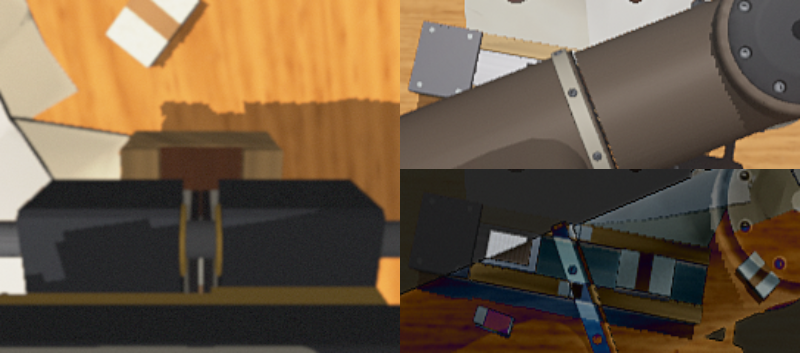

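The fingers are centred over the channel (crop column ~201, against 202 for the guide) and ~26 mm behind the pack. I'll descend to z≈60 and approach.

```bash
python3 -m crank '[0,0,0.012,0,-1, 0,0,0.028,0,-1, 0,0,0.042,0,-1, 0,0,0.050,0,-1, 0,0,0.052,0,-1]'|egrep 'time|pos|contact'
python3 -m crank '[-0.003,0,0,0,-1, -0.008,0,0,0,-1, -0.012,0,0,0,-1, -0.015,0,0,0,-1, -0.016,0,0,0,-1]'|egrep 'pos|contact'
python3 -m crank '[0,0,0,0,-1, 0,0,0,0,-1]'|egrep 'time|pos|contact'
python3 -m crank '[-0.001,0,0,0,-1, -0.002,0,0,0,-1, -0.003,0,0,0,-1, -0.004,0,0,0,-1]'|egrep 'pos|contact'
python3 -m crank '[-0.001,0,0,0,-1, -0.002,0,0,0,-1, -0.003,0,0,0,-1, -0.004,0,0,0,-1]'|egrep 'pos|contact'
python3 -m crank '[-0.001,0,0,0,-1, -0.002,0,0,0,-1, -0.003,0,0,0,-1, -0.004,0,0,0,-1]'|egrep 'pos|contact'
```

```text
time_s: 11.4
tool_pos: [488.5, -10.8, 58.4]
contact_force: [0.0, -0.4, -0.2]
tool_pos: [492.5, 5.9, 60.4]
contact_force: [0.0, -0.4, 0.1]
time_s: 11.98
tool_pos: [492.0, 5.2, 60.0]
contact_force: [-0.2, -0.4, -0.4]
tool_pos: [492.6, 9.0, 59.8]
contact_force: [0.0, -0.1, 0.5]
tool_pos: [493.1, 12.8, 59.7]
contact_force: [-0.1, -2.6, 0.9]
tool_pos: [493.8, 16.9, 59.7]
contact_force: [-0.9, -1.9, 0.5]
```

Contact with the pack, which slides at ~2 N. The bar should be met at around TCP y ≈ 64–71. I'll push steadily, stopping well short of that.

```bash
python3 -m crank '[-0.001,0,0,0,-1, -0.0025,0,0,0,-1, -0.004,0,0,0,-1, -0.006,0,0,0,-1, -0.008,0,0,0,-1]'|egrep 'pos|contact'
python3 -m crank '[-0.002,0,0,0,-1, -0.004,0,0,0,-1, -0.006,0,0,0,-1, -0.008,0,0,0,-1, -0.01,0,0,0,-1]'|egrep 'pos|contact'
python3 -m crank '[-0.002,0,0,0,-1, -0.004,0,0,0,-1, -0.006,0,0,0,-1, -0.008,0,0,0,-1, -0.01,0,0,0,-1]'|egrep 'pos|contact'
python3 -m crank '[-0.002,0,0,0,-1, -0.004,0,0,0,-1, -0.006,0,0,0,-1, -0.0075,0,0,0,-1, -0.008,0,0,0,-1]'|egrep 'pos|contact'
python3 -m crank '[-0.0005,0,0,0,-1, -0.001,0,0,0,-1, -0.0015,0,0,0,-1, -0.002,0,0,0,-1]'|egrep 'time|pos|contact'
python3 - <<'E'
from h import *
im=imaging.get_image("wrist"); cv2.imwrite("pics/w11.png",im);im2=imaging.get_image("top"); cv2.imwrite("pics/t3.png",im2)
cv2.imwrite("pics/c11.png",np.hstack([cv2.resize(im[90:330,120:392],(400,353)),cv2.resize(imaging.get_image("scene")[130:270,140:300],(400,353),interpolation=cv2.INTER_CUBIC)]))
E
```

```text
tool_pos: [495.2, 25.0, 59.7]
contact_force: [-0.1, -1.5, -0.1]
tool_pos: [496.8, 34.9, 59.7]
contact_force: [-0.6, -1.4, 0.8]
tool_pos: [498.4, 44.7, 59.7]
contact_force: [0.3, -1.4, -0.3]
tool_pos: [499.7, 52.7, 59.7]
contact_force: [-0.5, -2.0, -0.3]
time_s: 14.98
tool_pos: [500.0, 54.4, 59.8]
contact_force: [-0.1, -0.3, -0.6]
```

View pics/c11.png

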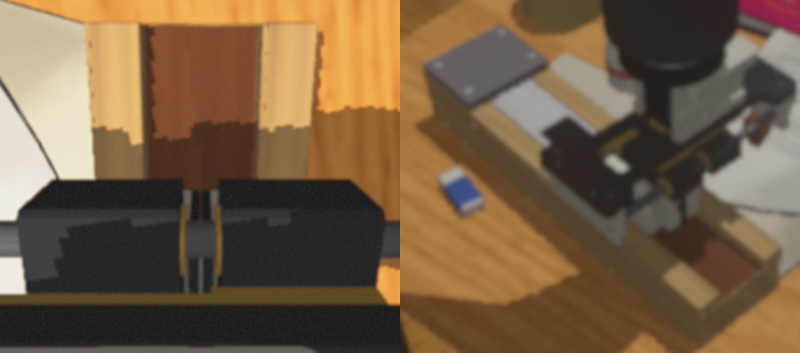

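Force readings are noisy, so rather than grope for the bar I'll back off, lift, measure the remaining gap from above the bar, and return exactly the same way.

```bash
python3 -m crank '[0.001,0,0,0,-1, 0.002,0,0,0,-1, 0.002,0,-0.012,0,-1, 0.002,0,-0.03,0,-1, 0.002,0,-0.045,0,-1]'|egrep 'time|pos|contact'
python3 -m crank '[-0.02,0,0,0,-1, -0.045,0,0,0,-1, -0.075,0,0,0,-1, -0.1,0,0,0,-1, -0.115,0,0,0,-1]'|egrep 'pos|contact'
python3 -m crank '[-0.005,0,0,0,-1, -0.005,0,0,0,-1, -0.005,0,0,0,-1, -0.005,0,0,0,-1, -0.005,0,0,0,-1]'|egrep 'time|pos|contact'
python3 - <<'E'
from h import *
w=imaging.camera_model("wrist"); s=monitor.get_state(); im=imaging.get_image("wrist"); cv2.imwrite("pics/w12.png",im); print(s["tool_pos"])
cv2.imwrite("pics/w12c.png",cv2.resize(im[80:230,150:360],None,fx=3.5,fy=3.5))
g=cv2.cvtColor(im,cv2.COLOR_BGR2GRAY); sat=cv2.cvtColor(im,cv2.COLOR_BGR2HSV)[...,1]
for n,a in (("g",g),("s",sat)): print(n,a[110:200,240:272].mean(1).round().astype(int))
T=lambda px,z:((cast(w,px,z)-s["tool_pos"])@s["ee_rot"])[:,0].round(1)
rows=np.arange(110,200,10); px=np.c_[np.full(9,256),rows]
print(rows,"z54",T(px,54),"z72",T(px,72),"z42",T(px,42))
E
```

```text
time_s: 15.55
tool_pos: [499.8, 52.4, 105.5]
contact_force: [0.5, -0.6, -0.0]
tool_pos: [519.0, 168.3, 105.1]
contact_force: [0.9, 0.1, 0.1]
time_s: 16.38
tool_pos: [518.8, 169.8, 104.8]
contact_force: [0.1, -0.1, -0.2]
[518.80050387 169.82125435 104.77927761]
g [162 163 162 163 162 162 162 162 162 162 162 163 162 162 163 162 163 162
 162 162 161 162 180 220 237 239 238 238 238 238 238 238 238 238 238 238
 238 238 238 238 238 238 238 238 238 238 238 238 237 238 238 238 237 237
 237 238 237 211 141  89  79  80  77  68  58  52  51  59  74  88 100 116
 130 135 134 134 134 134 134 134 135 135 129 107  68  34  24  24  26  28]
s [134 134 134 134 134 134 135 134 134 135 135 134 135 134 134 134 134 134
 135 135 136 135 101  45  16  14  14  15  15  15  15  15  16  15  15  15
  15  15  15  14  14  15  15  15  15  15  15  15  15  15  15  15  16  16
  16  15  16  35  61 131 166 165 162 160 156 158 150 111  54  23  14  14
  13  14  14  14  14  14  14  14  14  14  14  14  14  22  38  42  40  32]
[110 120 130 140 150 160 170 180 190] z54 [73.9 66.8 59.7 52.4 44.9 37.4 29.7 21.8 13.8] z72 [73.2 66.8 60.3 53.6 46.8 39.9 32.9 25.7 18.4] z42 [74.3 66.8 59.3 51.6 43.7 35.7 27.5 19.2 10.8]
```

View pics/w12c.png

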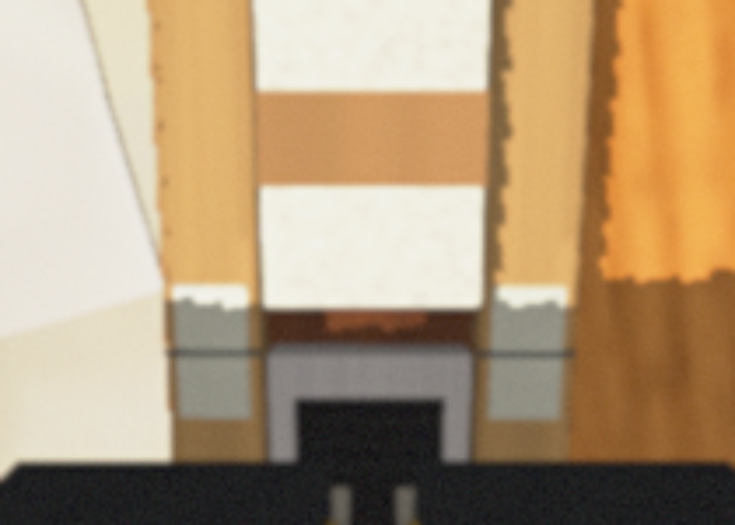

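In the crop, the pack's front edge is at full-image row 168.0 and the bar's edge at ~180.8, level with the line at ~180.9. The remaining gap is about 13.0 mm and the pack sits square. I'll return and push 11 mm.

```bash
python3 -m crank '[0.015,0,0,0,-1, 0.045,0,0,0,-1, 0.075,0,0,0,-1, 0.105,0,0,0,-1, 0.120,0,0,0,-1]'|egrep 'time|pos|contact'
python3 -m crank '[0,0,0,0,-1, 0,0,0,0,-1, 0,0,0,0,-1, 0,0,0.012,0,-1, 0,0,0.025,0,-1]'|egrep 'pos|contact'
python3 -m crank '[0,0,0.014,0,-1, 0,0,0.02,0,-1, 0,0,0.02,0,-1, 0,0,0.02,0,-1, 0,0,0.02,0,-1]'|egrep 'time|pos|contact'
python3 -m crank '[-0.0005,0,0,0,-1, -0.001,0,0,0,-1, -0.0015,0,0,0,-1, -0.002,0,0,0,-1, -0.0025,0,0,0,-1]'|egrep 'time|pos|contact'
python3 -m crank '[-0.001,0,0,0,-1, -0.002,0,0,0,-1, -0.003,0,0,0,-1, -0.004,0,0,0,-1, -0.005,0,0,0,-1]'|egrep 'time|pos|contact'
python3 -m crank '[-0.001,0,0,0,-1, -0.002,0,0,0,-1, -0.003,0,0,0,-1, -0.004,0,0,0,-1, -0.0045,0,0,0,-1]'|egrep 'time|pos|contact'
python3 -m crank '[-0.0003,0,0,0,-1, -0.0005,0,0,0,-1]'|egrep 'time|pos|contact'
```

```text
time_s: 16.85
tool_pos: [498.0, 49.1, 104.7]
contact_force: [-0.7, 0.1, -0.0]
tool_pos: [500.7, 53.3, 80.3]
contact_force: [-0.2, 1.1, 0.4]
time_s: 17.68
tool_pos: [500.2, 52.9, 60.4]
contact_force: [-0.3, -0.4, -0.8]
time_s: 18.1
tool_pos: [500.2, 54.6, 60.1]
contact_force: [-0.0, -4.4, 4.4]
time_s: 18.52
tool_pos: [500.7, 59.7, 59.7]
contact_force: [-0.8, -3.6, 3.2]
time_s: 18.93
tool_pos: [501.6, 64.4, 59.7]
contact_force: [-0.8, -3.5, 3.9]
time_s: 19.1
tool_pos: [501.7, 64.9, 59.8]
contact_force: [-0.1, -4.7, 3.4]
```

There's a 3–4 N vertical force: the finger was still settling downward when it met the pack. I'll back off to relieve it and re-approach.

```bash
python3 -m crank '[0.001,0,0,0,-1, 0.002,0,0,0,-1, 0.002,0,0,0,-1, 0.002,0,0,0,-1, 0.002,0,0,0,-1]'|egrep 'time|pos|contact'
python3 -m crank '[-0.0005,0,0,0,-1, -0.001,0,0,0,-1]'|egrep 'time|pos|contact'
python3 -m crank '[-0.0005,0,0,0,-1, -0.0005,0,0,0,-1]'|egrep 'time|pos|contact'
python3 -m crank '[-0.0005,0,0,0,-1, -0.0005,0,0,0,-1]'|egrep 'time|pos|contact'
python3 -m crank '[-0.0003,0,0,0,-1, -0.0003,0,0,0,-1]'|egrep 'time|pos|contact'
```

```text
time_s: 19.52
tool_pos: [501.4, 63.0, 59.7]
contact_force: [0.2, 0.3, 0.9]
time_s: 19.68
tool_pos: [501.6, 63.9, 59.8]
contact_force: [0.7, 0.5, -0.3]
time_s: 19.85
tool_pos: [501.7, 64.4, 59.8]
contact_force: [0.5, -0.4, -0.4]
time_s: 20.02
tool_pos: [501.7, 64.8, 59.8]
contact_force: [-0.4, -0.3, -0.2]
time_s: 20.18
tool_pos: [501.7, 64.9, 59.8]
contact_force: [0.2, -1.0, 0.2]
```

```bash
python3 -m crank '[-0.0002,0,0,0,-1, -0.0004,0,0,0,-1]'|egrep 'pos|contact'
python3 -m crank '[-0.0002,0,0,0,-1, -0.0004,0,0,0,-1]'|egrep 'pos|contact'
python3 -m crank '[-0.0002,0,0,0,-1, -0.0002,0,0,0,-1]'|egrep 'time|pos|contact'
```

```text
tool_pos: [501.7, 65.2, 59.8]
contact_force: [-0.9, -2.0, 1.7]
tool_pos: [501.7, 65.7, 59.7]
contact_force: [-0.3, -3.0, 1.4]
time_s: 20.68
tool_pos: [501.8, 66.0, 59.7]
contact_force: [-0.8, -3.3, 0.9]
```

```bash
python3 -m crank '[-0.0002,0,0,0,-1, -0.0003,0,0,0,-1]'|egrep 'pos|contact'
python3 -m crank '[0,0,0,0,-1]'|egrep 'time|pos|contact'
```

```text
tool_pos: [501.9, 66.3, 59.8]
contact_force: [-0.6, -2.2, 1.6]
time_s: 20.93
tool_pos: [501.9, 66.4, 59.8]
contact_force: [-0.7, -2.6, 1.3]
```

```bash
python3 -m crank '[-0.0002,0,0,0,-1, -0.0002,0,0,0,-1]'|egrep 'pos|contact'
python3 -m crank '[-0.0002,0,0,0,-1, -0.0002,0,0,0,-1]'|egrep 'time|pos|contact'
```

```text
tool_pos: [502.0, 66.6, 59.8]
contact_force: [-0.3, -2.5, 1.5]
time_s: 21.27
tool_pos: [502.0, 66.8, 59.8]
contact_force: [-1.4, -2.1, 1.4]
```

```bash
python3 -m crank '[-0.0002,0,0,0,-1, -0.0002,0,0,0,-1]'|egrep 'pos|contact'
python3 -m crank '[-0.0001,0,0,0,-1, -0.0001,0,0,0,-1]'|egrep 'time|pos|contact'
```

```text
tool_pos: [502.0, 67.0, 59.7]
contact_force: [-0.2, -1.1, 1.4]
time_s: 21.6
tool_pos: [502.1, 67.1, 59.7]
contact_force: [-0.4, -2.2, -0.1]
```

```bash
python3 -m crank '[-0.0002,0,0,0,-1, -0.0002,0,0,0,-1]'|egrep 'pos|contact'
```

```text
tool_pos: [502.1, 67.3, 59.7]
contact_force: [-0.2, -2.1, 1.6]
```

```bash
python3 -m crank '[-0.0002,0,0,0,-1, -0.0002,0,0,0,-1]'|egrep 'pos|contact'
python3 -m crank '[-0.0001,0,0,0,-1, -0.0001,0,0,0,-1]'|egrep 'time|pos|contact'
```

```text
tool_pos: [502.2, 67.5, 59.8]
contact_force: [-0.5, -1.3, -0.2]
time_s: 22.1
tool_pos: [502.2, 67.6, 59.8]
contact_force: [-0.8, -1.1, -0.2]
```

```bash
python3 -m crank '[-0.0002,0,0,0,-1, -0.0002,0,0,0,-1]'|egrep 'pos|contact'
```

```text
tool_pos: [502.2, 67.7, 59.7]
contact_force: [-0.4, -2.0, 0.0]
```

```bash
python3 -m crank '[-0.0002,0,0,0,-1, -0.0002,0,0,0,-1]'|egrep 'pos|contact'
```

```text
tool_pos: [502.2, 67.8, 59.8]
contact_force: [-0.9, -2.0, 0.2]
```

```bash
python3 -m crank '[-0.0002,0,0,0,-1, -0.0002,0,0,0,-1]'|egrep 'pos|contact'
python3 -m crank '[-0.0002,0,0,0,-1, -0.0002,0,0,0,-1]'|egrep 'time|pos|contact'
```

```text
tool_pos: [502.1, 67.9, 59.7]
contact_force: [-0.3, -3.8, 2.4]
time_s: 22.77
tool_pos: [502.0, 67.9, 59.8]
contact_force: [-0.4, -5.1, 1.0]
```

The pack now bears on the bar: position has stopped at y=67.9 and the force is rising. I'll hold and average.

```bash
for i in 1 2 3 4; do python3 -m crank '[0,0,0,0,-1]'|egrep 'pos|contact'; done
```

```text
tool_pos: [502.0, 67.9, 59.7]
contact_force: [-0.7, -4.7, 1.8]
tool_pos: [502.0, 67.9, 59.7]
contact_force: [-0.3, -5.6, 1.3]
tool_pos: [502.0, 67.9, 59.7]
contact_force: [-0.4, -5.0, 1.4]
tool_pos: [502.0, 67.9, 59.7]
contact_force: [0.1, -5.7, 1.9]
```

It has held at about 5.3 N total, which is ~3.5 N beyond sliding. I'll release straight back, lift, and verify from above.

```bash
python3 -m crank '[0.0005,0,0,0,-1, 0.0015,0,0,0,-1, 0.004,0,0,0,-1, 0.008,0,0,0,-1, 0.012,0,0,0,-1]'|egrep 'time|pos|contact'
python3 -m crank '[0,0,0,0,-1, 0,0,-0.015,0,-1, 0,0,-0.04,0,-1, 0,0,-0.055,0,-1, 0,0,-0.055,0,-1]'|egrep 'pos|contact'
python3 -m crank '[-0.02,0,0,0,-1, -0.045,0,0,0,-1, -0.075,0,0,0,-1, -0.1,0,0,0,-1, -0.115,0,0,0,-1]'|egrep 'pos|contact'
python3 -m crank '[0,0,0,0,-1, 0,0,0,0,-1, 0,0,0,0,-1, 0,0,0,0,-1, 0,0,0,0,-1]'|egrep 'time|pos|contact'
python3 - <<'E'
from h import *
w=imaging.camera_model("wrist"); s=monitor.get_state(); im=imaging.get_image("wrist"); cv2.imwrite("pics/w13.png",im); print(s["tool_pos"])
cv2.imwrite("pics/w13c.png",cv2.resize(im[70:220,150:360],None,fx=3.5,fy=3.5))
g=cv2.cvtColor(im,cv2.COLOR_BGR2GRAY); print(g[150:200,240:272].mean(1).round().astype(int))
for a in (204,210,302,308): print(a,g[150:200,a-3:a+4].mean(1).round().astype(int))
E
```

```text
time_s: 23.52
tool_pos: [500.5, 56.5, 59.8]
contact_force: [0.1, 0.8, 0.2]
tool_pos: [502.4, 57.2, 118.0]
contact_force: [0.6, 0.4, 0.6]
tool_pos: [519.3, 172.1, 114.4]
contact_force: [1.1, 0.7, 0.5]
time_s: 24.77
tool_pos: [518.7, 169.1, 114.8]
contact_force: [0.7, -0.0, -0.4]
[518.69807719 169.06486359 114.7626706 ]
[162 176 210 233 239 239 238 238 238 238 238 238 238 238 238 238 238 234
 224 217 216 218 218 216 212 211 205 187 164 150 147 147 147 146 141 136
 134 134 135 136 130 104  63  30  23  26  27  27  27  27]
204 [186 186 187 186 186 186 185 184 182 190 212 229 233 224 192 162 150 146
 144 143 146 149 152 153 153 153 157 152 129 110 120 136 140 139 140 147
 154 157 152 143 141 143 147 149 149 146 142 139 138 142]
210 [186 186 187 186 186 186 186 186 185 190 208 230 238 232 207 180 153 144
 143 144 144 144 144 144 145 144 146 138 116 103 122 140 144 145 143 144
 143 143 143 144 144 143 142 144 144 142 133 120 110 107]
302 [184 185 185 185 185 185 185 185 184 185 200 223 235 236 228 196 157 143
 142 144 145 145 144 145 146 147 148 142 120 101 120 142 148 147 146 145
 145 144 145 145 144 144 145 145 145 144 138 125 113 108]
308 [184 185 185 184 184 184 184 185 184 185 194 207 214 212 196 162 141 132
 129 130 129 129 129 129 127 128 129 124 108  91 105 123 127 126 125 125
 125 123 122 123 123 121 121 121 122 121 121 115 110 108]
```

View pics/w13c.png

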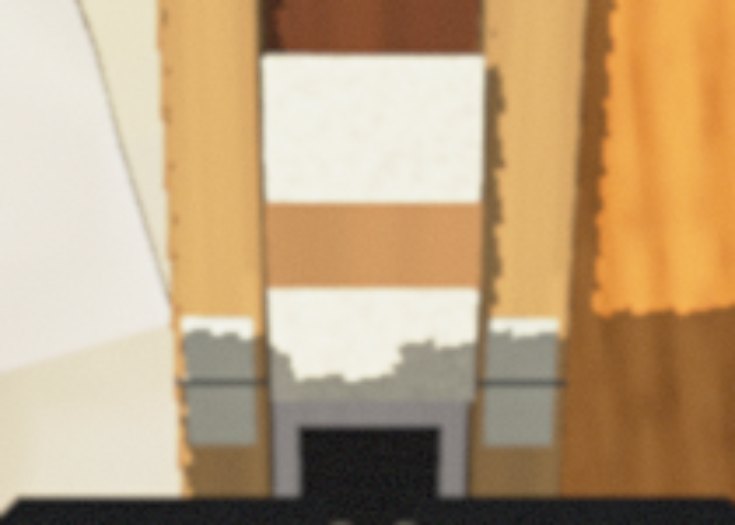

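```bash
python3 - <<'E'
from h import *
w=imaging.camera_model("wrist"); s=monitor.get_state()
T=lambda c,z:((cast(w,(256,c),z)-s["tool_pos"])@s["ee_rot"])[0,0].round(2)
print("now: line",T(179.1,54),"strip",T(191.3,54),"pack front",T(184.9,72),T(184.4,72))
# same for w12 (10 mm lower, same attitude): shift the camera down
dz=114.76-104.78; w["pose"]=w["pose"].copy(); w["pose"][2,3]-=dz
print("w12: line",T(180.9,54),"strip",T(193.6,54))
E
```

```text
now: line 20.41 strip 10.17 pack front 19.79 20.18
w12: line 21.1 strip 10.89
```

The bar's strip is 10.24 mm behind the line (10.21 before the push), so the bar stayed on the line. The pack's front face is level with it and square. Handing in.

```bash
python3 -c "
from station import r
print(r.finish_job())"
```

```text
the job is handed in; nothing more can be done
None
```

The job is handed in: by the last wrist-camera measurement the stop bar is within about 0.3 mm of the scribed line. The pack lies square against it after bearing at roughly 3.5 N beyond its sliding force, and the fingers are clear of everything. The hand-in call gave no verdict.

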